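Tap the brass nut blank: half forward, quarter back, half forward

ROBOT

A 6-joint arm with a two-finger parallel gripper is mounted at the origin on the work surface. World frame = base frame: x ahead of the robot, y to its left, z up, the work surface at z = 0. Lengths are in mm, angles in rad, forces in N, time in s.
With the tool pointing down it reaches from about 400 to 925 mm from the base axis. Payload 12.5 kg.
Tool frame: the origin (TCP) lies at the very end of the fingers, on their centre line; the grasp point (between the pads) lies grip_depth behind it (grip_depth is the distance from the TCP to the grasp point, in mm); z points along the fingers, y is the line along which they close (so a half turn about z gives the same grasp; the last joint's range is limited). The gripper opens to 95 mm and grips with 3 to 60 N. Pads are 20 mm wide; open, the fingers measure 119 mm over their backs; the gripper's body (75 mm by 180 mm) begins 59 mm behind the grasp point.
Start: joints at [-1.438, 0.491, 1.559, -0, 1.092, -0.106], TCP at [147.858, -607.277, 214.661] pointing down, gripper open.
Joint ranges: [-3.1, 3.1], [-0.84, 2.19], [0.05, 2.79], [-1.13, 4.28], [0.06, 2.93], [-2.69, 2.69]. Speed limits (rad/s): [2.22, 2.22, 2.79, 3.14, 3.14, 3.14].

INTERFACE

Orientations are given as [roll, pitch, yaw] about the fixed x, y, z axes, in that order (R = Rz(yaw) Ry(pitch) Rx(roll)).
In Python, from cell import state, read_camera, job_done, grip_depth gives the robot as it stands.
- The arm moves only by the tool drive_tool, never from a script. Its argument "targets" is a list of rows, each an object with "jaw": the opening, from 0 (shut) to 1 (fully open); "travel": the shift along the tool's x, y, z in m, a list of three; "twist": the turn about the tool's z in rad. In form: [{"jaw": jaw, "travel": [tx, ty, tz], "twist": twist}, ...]. A call has 1 to 8 rows; each row is the pose to reach, as a shift and turn from the pose commanded when the call began, along the tool's axes at that moment; what a row does not reach only later rows make up. A row lasts 1/12 s, in which the tool goes at most 41.7 mm and 7.16 degrees, less where a joint would pass 70% of its speed; a pose out of reach is approached as far as the arm can. A call with a gripper value outside its range is refused whole. The fingers move at their own pace and stop on an object; the grip force is fixed at half the most. Time passes only in rows, so rows that repeat a pose let the fingers close. It gives the time, the measured TCP pose, the force, the opening and the grip force at its end, in the units of the state.
- state(): the state, without advancing time (a new reading comes with each control period).
- read_camera(name): name is "scene" or "top" or "wrist"; returns a dict with "frame" (480x640x3 uint8, red, green, blue), "fx", "fy", "cx", "cy" (pixels), "R" (3x3) and "t" (3): a world point X has camera coordinates R X + t. Camera axes: x right, y down, z forward; pixel columns grow to the right and rows downward; lengths in mm; the calibration is good to about 2 mm. A picture is of the moment at which its call begins. There is no depth.
- job_done(): hands the job in; it is judged then, once.
The state is a dict: "t": time; "joints": joint angles; "qvel": joint speeds; "tau": joint torques, N m; "eef_pos": TCP position; "tcp_rot": TCP orientation; "ft_force": force on the tool from outside, world axes, zero at the start; "moment": the same for the moment, N m; "opening": opening from 0.0 (shut) to 1.0 (fully open); "grip_force": force on a finger pad.
Only numpy, scipy, OpenCV 4.12 (cv2) and the standard library are available. Lean on these libraries where they do the work, as an engineer would, in place of code of your own. Each camera call takes 0.05 s, during which the arm holds its last target. There are 200 camera calls.

TASK

On the tapping stand with the blue crank knob, cut the thread in the brass nut blank to depth: crank it half a turn forward (clockwise seen from above), a quarter turn back to break the chip, then half a turn forward again. Let go of the knob and leave it there; do not turn the crank of the stand with the yellow knob.

Things in the scene. Friction and masses are not known exactly. Their poses are not given: they have to be found in the camera images.
- blue_knob (a point): Centre, half-way up, of the upright blue crank knob to grip: a cylinder 22 mm across, 48 mm tall, 50 mm off the spindle axis. It spins freely on its own pin, so a gripper can keep its heading as the crank goes round (this point's heading means nothing). Its foot is 2 mm above the flat crank arm; all else on the stand is lower than its foot. It sinks 2 mm per full turn forward.
- blue_axis (a point): Point on the upright spindle axis of the same stand, about which crank and knob go round, level with the knob's foot (148 mm above the bench). The stand is fixed: base 130 x 100 mm, white C-shaped frame with its column on the robot's side, a hexagonal brass nut blank clamped under the tap. The crank's short end has a counterweight 38 mm off the axis.
- blue_crank (a joint): Angle of that crank in rad, growing forward (clockwise seen from above); it starts between 0 and 0.3. The crank turns stiffly, about 0.2 N m (some 4 N at the knob) either way, and stays where it is left.
- yellow_crank (a joint): Angle of the crank of the second, identical stand, which has a yellow knob and a steel nut blank, its axis 270 mm or more to the side of the first; the same meaning, starts between 0 and 0.3. Not to be turned.
Things that resemble listed ones, but are neither listed nor needed, are in the scene too. What is shaped like the part that bears blue_knob but red is not meant.

How it is judged:
By the outcome, as a careful person would: the job done as asked, in the order asked, and still so for the second after the job is handed in, with the robot touching nothing.
It also fails if it takes over 54 s, if anything falls off the work surface, if the arm or the gripper's body presses on something with over 40 N, if the wrist force passes 120 N, or if a joint passes its speed limit or range.

## Working session

There is one attempt and no reset: what is moved stays moved. The work goes in short steps, Python scripts to look and compute and a tool call to move; the robot and the scene stay as the last step left them, time stands still between calls to the robot, and variables do not carry over. Pictures are saved under pics/ and viewed, at most 10 in all, crops included, and the job is handed in when it is done.

Besides the shell and the picture viewer there is one more tool, called after "Emit:" by a JSON object that holds its "name" and its "arguments", one argument or row to a line. drive_tool: Moves the arm, as the interface text tells. Its arguments: {"type":"object","properties":{"targets":{"type":"array"}},"required":["targets"]}

```bash
ls; mkdir -p pics
python3 - <<'E'
from cell import state, read_camera, grip_depth
import cv2,numpy as np,pickle
print(grip_depth, {k:np.round(v,3) for k,v in state().items()})
C={n:read_camera(n) for n in("scene","top")}
pickle.dump(C,open('c.pkl','wb'))
for n,c in C.items():
    cv2.imwrite(f'pics/{n}0.png',c['frame'][:,:,::-1])
    R,t=np.array(c['R']),np.array(c['t']);print(n,c['fx'],c['cx'],c['cy'],(-R.T@t).round(),R.round(3).tolist())
E
```

```text
pics
18.8 {'t': np.float64(0.0), 'joints': array([-1.438,  0.492,  1.559, -0.   ,  1.092, -0.106]), 'qvel': array([ 0.001, -0.   , -0.   ,  0.   ,  0.   , -0.001]), 'tau': array([-2.0000e-03, -6.1264e+01, -2.5818e+01,  6.9000e-02,  4.8000e-02,
       -0.0000e+00]), 'eef_pos': array([ 147.806, -607.006,  214.064]), 'tcp_rot': array([-3.14 , -0.   ,  0.239]), 'ft_force': array([-0.158,  0.126, -0.091]), 'moment': array([-0.054, -0.035,  0.028]), 'grip_force': np.float64(0.0), 'opening': np.float64(1.003)}
scene 542.2915861755296 333.7554199596255 234.46676362089755 [873. 573. 702.] [[-0.79, 0.613, -0.006], [0.374, 0.475, -0.797], [-0.486, -0.631, -0.604]]
top 444.4799419678403 328.08748733330515 240.9320014659215 [346. -32. 833.] [[-0.023, -0.999, -0.046], [-0.991, 0.029, -0.132], [0.133, 0.043, -0.99]]
```

View pics/scene0.png

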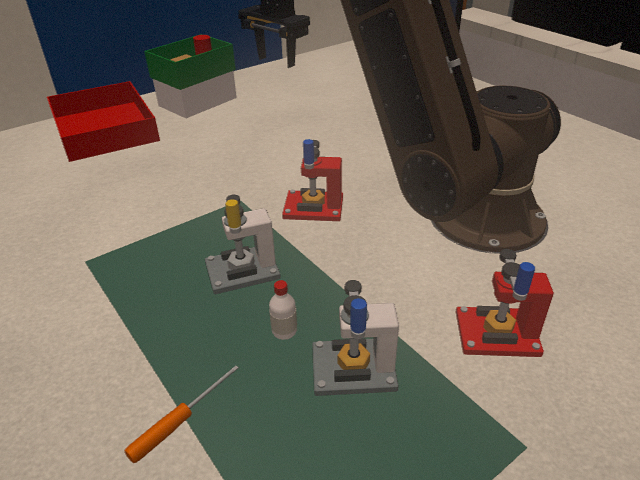

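View pics/top0.png

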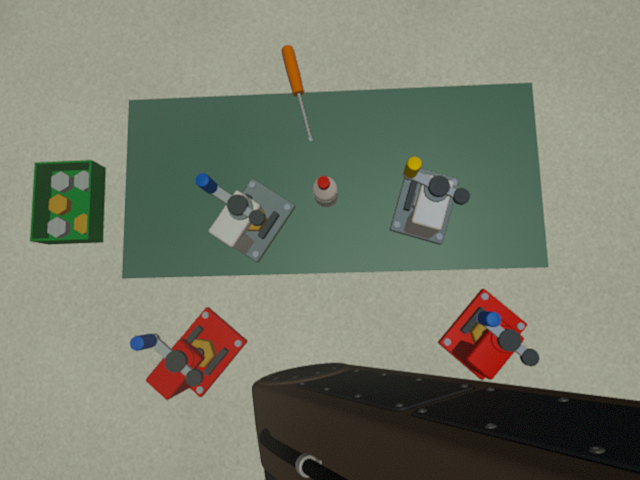

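Three blue knobs are in view:
- Scene (357,316) / top (207,183): white C-frame with a brass nut. This one fits.
- Scene (308,152) and (524,280) / top (490,320) and (143,342): red frames, so not meant.
- The yellow stand is at top (414,167).

I'll confirm in one crop and measure.

```bash
cat > h.py <<'E'
import cv2,numpy as np
def ray(c,p):
    R,t=np.array(c['R']),np.array(c['t'])
    d=R.T@np.array([(p[0]-c['cx'])/c['fx'],(p[1]-c['cy'])/c['fy'],1]);return -R.T@t,d
def onz(c,p,z):
    o,d=ray(c,p);return (o+d*(z-o[2])/d[2]).round(1)
def proj(c,X):
    q=np.array(c['R'])@np.array(X)+np.array(c['t']);return np.array([c['fx']*q[0]/q[2]+c['cx'],c['fy']*q[1]/q[2]+c['cy']]).round(1)
def tri(c1,p1,c2,p2):
    o1,d1=ray(c1,p1);o2,d2=ray(c2,p2)
    s=np.linalg.lstsq(np.c_[d1,-d2],o2-o1,rcond=None)[0];a=o1+d1*s[0];b=o2+d2*s[1]
    return ((a+b)/2).round(1),np.linalg.norm(a-b).round(1)
def blobs(c,lo=(105,120,50),hi=(125,255,255),amin=60):
    m=cv2.inRange(cv2.cvtColor(c['frame'],cv2.COLOR_RGB2HSV),lo,hi)
    n,l,s,ce=cv2.connectedComponentsWithStats(m)
    return [(ce[i].round(1),s[i]) for i in range(1,n) if s[i][4]>amin]
E
python3 - <<'E'
from h import *;import pickle
C=pickle.load(open('c.pkl','rb'));s,t=C['scene'],C['top']
for n in C:
  for b in blobs(C[n]):print(n,b)
bs=min(blobs(s),key=lambda b:np.hypot(*(b[0]-(357,316))))[0];bt=min(blobs(t),key=lambda b:np.hypot(*(b[0]-(207,183))))[0]
print('knob',tri(s,bs,t,bt),onz(t,bt,172))
print('hub',onz(t,(237,205),146),'cw',onz(t,(257,218),140))
a=cv2.resize(s['frame'][260:400,290:430],(400,400),interpolation=2);b=cv2.resize(t['frame'][150:270,190:310],(400,400),interpolation=2)
cv2.imwrite('pics/crop.png',np.hstack([a,b])[:,:,::-1])
E
```

```text
scene (array([125. ,  36.5]), array([   27,     0,   234,    95, 11536], dtype=int32))
scene (array([527.5, 270. ]), array([520, 262,  15,  26, 155], dtype=int32))
scene (array([358.3, 303.9]), array([351, 298,  16,  16, 142], dtype=int32))
scene (array([355.8, 323.7]), array([351, 311,  14,  22, 114], dtype=int32))
top (array([205.8, 182.8]), array([196, 173,  21,  20, 273], dtype=int32))
top (array([488.7, 318.4]), array([478, 311,  23,  16, 279], dtype=int32))
top (array([137.3, 342.7]), array([130, 336,  15,  14, 164], dtype=int32))
knob (array([535.9, 186.1, 160.8]), np.float64(3.0)) [531.6 183.4 172. ]
hub [500.8 141.  146. ] cw [479.9 110.1 140. ]
```

View pics/crop.png

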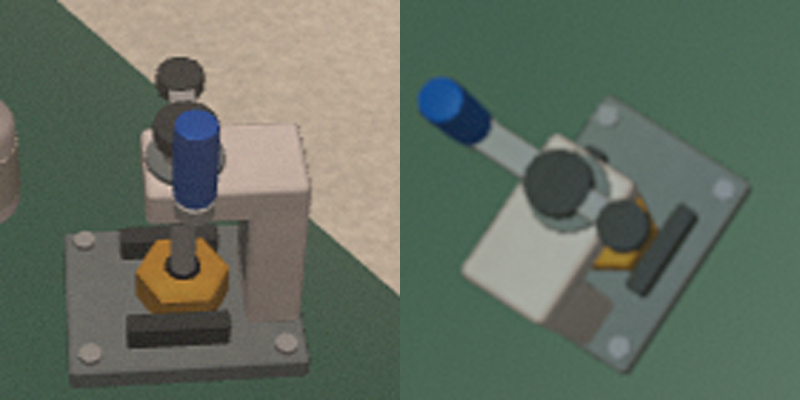

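The crop shows the white C-frame with a brass hex nut and the blue knob. Knob top is at about top (202,180), hub at (237,205). This is the stand meant, with the axis near (501,141) and the knob near (532,183). Setting out.

Emit:
{"name": "drive_tool", "arguments": {
  "targets": [
    {"jaw": 1,"travel": [0.4,-0.16,-0.11],"twist": 0.239},
    {"jaw": 1,"travel": [0.4,-0.16,-0.11],"twist": 0.239},
    {"jaw": 1,"travel": [0.4,-0.16,-0.11],"twist": 0.239},
    {"jaw": 1,"travel": [0.4,-0.16,-0.11],"twist": 0.239},
    {"jaw": 1,"travel": [0.4,-0.16,-0.11],"twist": 0.239},
    {"jaw": 1,"travel": [0.4,-0.16,-0.11],"twist": 0.239},
    {"jaw": 1,"travel": [0.4,-0.16,-0.11],"twist": 0.239},
    {"jaw": 1,"travel": [0.4,-0.16,-0.11],"twist": 0.239}
  ]
}}

```text
t: 0.77
eef_pos: [412.0, -418.3, 297.4]
tcp_rot: [-3.141, 0.0, -0.0]
ft_force: [0.5, -0.3, 1.3]
opening: 1.002
grip_force: 0.0
```

Run:
```python
from h import *;import pickle
C=pickle.load(open('c.pkl','rb'));s,t=C['scene'],C['top']
print('knobtop',onz(t,(202.3,179.7),196),onz(s,(359,302.7),196),tri(t,(202.3,179.7),s,(359,302.7)))
hs=(290+186*.35,260+125*.35);ht=(190+160*.3,150+184*.3)
print('hub',onz(t,ht,147),onz(s,hs,147),tri(t,ht,s,hs),'yellow',onz(t,(438,186),147))
```

```text
knobtop [529.8 180.9 196. ] [531.4 183.9 196. ] (array([530.2, 181.9, 193.8]), np.float64(0.8))
hub [500.2 139.1 147. ] [504.2 144.3 147. ] (array([501.1, 140.5, 142.2]), np.float64(0.4)) yellow [ 520.5 -177.2  147. ]
```

Emit:
{"name": "drive_tool", "arguments": {
  "targets": [
    {"jaw": 1,"travel": [0.1,-0.56,0],"twist": 0},
    {"jaw": 1,"travel": [0.1,-0.56,0],"twist": 0},
    {"jaw": 1,"travel": [0.1,-0.56,0],"twist": 0},
    {"jaw": 1,"travel": [0.1,-0.56,0],"twist": 0},
    {"jaw": 1,"travel": [0.1,-0.56,0],"twist": 0},
    {"jaw": 1,"travel": [0.1,-0.56,0],"twist": 0},
    {"jaw": 1,"travel": [0.1,-0.56,0],"twist": 0},
    {"jaw": 1,"travel": [0.1,-0.56,0],"twist": 0}
  ]
}}

```text
t: 1.43
eef_pos: [469.1, -89.8, 297.0]
tcp_rot: [3.142, 0.0, -0.0]
ft_force: [-0.4, 0.1, 0.0]
opening: 1.0
grip_force: 0.0
```

Emit:
{"name": "drive_tool", "arguments": {
  "targets": [
    {"jaw": 1,"travel": [0.03,-0.22,-0.02],"twist": 0},
    {"jaw": 1,"travel": [0.03,-0.22,-0.02],"twist": 0},
    {"jaw": 1,"travel": [0.03,-0.22,-0.02],"twist": 0},
    {"jaw": 1,"travel": [0.03,-0.22,-0.02],"twist": 0},
    {"jaw": 1,"travel": [0.03,-0.22,-0.02],"twist": 0},
    {"jaw": 1,"travel": [0.03,-0.22,-0.02],"twist": 0},
    {"jaw": 1,"travel": [0.03,-0.22,-0.02],"twist": 0},
    {"jaw": 1,"travel": [0.03,-0.22,-0.02],"twist": 0}
  ]
}}

```text
t: 2.1
eef_pos: [499.2, 128.7, 316.6]
tcp_rot: [3.141, 0.001, 0.002]
ft_force: [-0.9, 0.5, -0.1]
opening: 1.002
grip_force: 0.0
```

Run:
```python
from h import *;import pickle
from cell import *
w=read_camera('wrist');pickle.dump(w,open('w.pkl','wb'));cv2.imwrite('pics/w1.png',w['frame'][:,:,::-1])
print(np.round(state()['eef_pos'],1),ray(w,(320,240)),blobs(w),proj(w,(501,141,147)),proj(w,(530,182,196)))
```

```text
[499.2 127.8 316.6] (array([575.19469117, 128.96620012, 486.32975195]), array([-0.26934661, -0.00947564, -0.96303408])) [(array([250.2, 188.3]), array([234, 173,  33,  32, 751], dtype=int32)), (array([177.5, 410.1]), array([167, 403,  21,  14, 234], dtype=int32))] [303.3 218.2] [247.7 194.8]
```

View pics/w1.png

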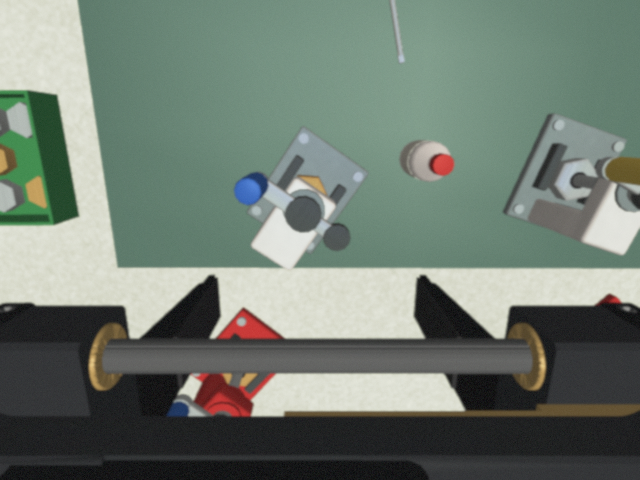

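The wrist view shows the blue knob at (250,188), the hub at (303,213) and the counterweight at (337,236), matching the earlier fix.

Run:
```python
from h import *;import pickle
w=pickle.load(open('w.pkl','rb'));t=pickle.load(open('c.pkl','rb'))['top']
f=w['frame'][165:275,225:360]
g=cv2.GaussianBlur(cv2.cvtColor(f,cv2.COLOR_RGB2GRAY),(3,3),0)
m=cv2.inRange(f,(0,0,0),(95,95,95));
print(cv2.HoughCircles(g,cv2.HOUGH_GRADIENT,1,15,param1=80,param2=12,minRadius=9,maxRadius=24)[0][:6]+[225,165,0])
print('knobtop',onz(w,(250.2,187.5),195),'knob mid',onz(w,(250.2,188.3),190),'hub',onz(w,(303,213),147),'cw',onz(w,(337,236),145))
print(tri(w,(303,213),t,(238,205)),tri(w,(250,187.5),t,(202.5,180)))
```

```text
[[336.5        236.5         14.        ]
 [302.5        214.5         17.70000076]
 [248.5        189.5         15.19999981]
 [304.5        195.5         18.79999924]
 [323.5        181.5         13.        ]]
knobtop [535.5 180.  195. ] knob mid [534.2 180.9 190. ] hub [505.8 141.3 147. ] cw [483.7 109.8 145. ]
(array([503.3, 141.9, 135.1]), np.float64(0.5)) (array([533.4, 183.5, 183.3]), np.float64(2.7))
```

Emit:
{"name": "drive_tool", "arguments": {
  "targets": [
    {"jaw": 0.8,"travel": [0.033,-0.053,0.02],"twist": 0},
    {"jaw": 0.8,"travel": [0.033,-0.053,0.04],"twist": 0},
    {"jaw": 0.7,"travel": [0.033,-0.053,0.08],"twist": 0},
    {"jaw": 0.7,"travel": [0.033,-0.053,0.11],"twist": 0},
    {"jaw": 0.6,"travel": [0.033,-0.053,0.14],"twist": 0},
    {"jaw": 0.6,"travel": [0.033,-0.053,0.155],"twist": 0},
    {"jaw": 0.6,"travel": [0.033,-0.053,0.155],"twist": 0},
    {"jaw": 0.6,"travel": [0.033,-0.053,0.155],"twist": 0}
  ]
}}

```text
t: 2.82
eef_pos: [532.6, 179.9, 161.9]
tcp_rot: [3.141, 0.001, -0.002]
ft_force: [0.0, 0.5, 0.7]
opening: 0.606
grip_force: 0.0
```

Run:
```python
from h import *;import pickle
from cell import *
w=read_camera('wrist');cv2.imwrite('pics/w2.png',w['frame'][:,:,::-1])
e=np.array(state()['eef_pos']);print(e.round(1),blobs(w),'tcp px at z195',proj(w,(e[0],e[1],195)),'hub',proj(w,(502.5,141.5,147)))
for b in blobs(w): print(onz(w,b[0],193))
```

```text
[533.  180.2 162.9] [(array([310.6, 307.7]), array([ 285,  270,   51,   69, 2889], dtype=int32))] tcp px at z195 [316.  329.7] hub [387.3 336.1]
[541.7 182.4 193. ]
```

View pics/w2.png

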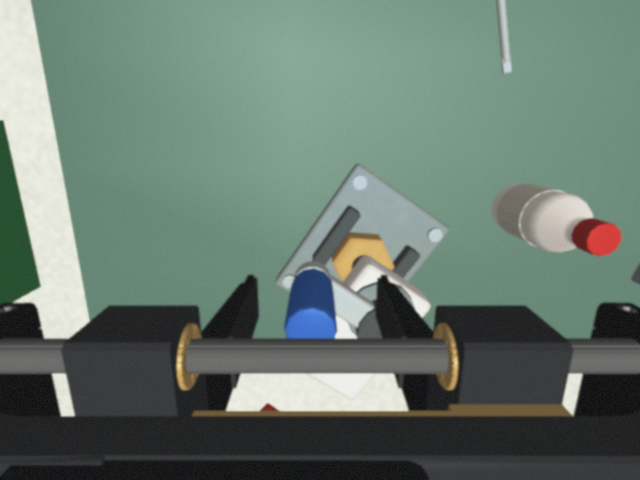

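The wrist view shows the knob between the fingers, its top centre at about (311,325), a couple of millimetres from the TCP. Lower 8 mm and close.

Emit:
{"name": "drive_tool", "arguments": {
  "targets": [
    {"jaw": 0.6,"travel": [0.001,-0.002,0.008],"twist": 0},
    {"jaw": 0.4,"travel": [0.001,-0.002,0.008],"twist": 0},
    {"jaw": 0.3,"travel": [0.001,-0.002,0.008],"twist": 0},
    {"jaw": 0.25,"travel": [0.001,-0.002,0.008],"twist": 0},
    {"jaw": 0.1,"travel": [0.001,-0.002,0.008],"twist": 0},
    {"jaw": 0.1,"travel": [0.001,-0.002,0.008],"twist": 0},
    {"jaw": 0.1,"travel": [0.001,-0.002,0.008],"twist": 0},
    {"jaw": 0.1,"travel": [0.001,-0.002,0.008],"twist": 0}
  ]
}}

```text
t: 3.53
eef_pos: [533.4, 182.9, 154.2]
tcp_rot: [3.141, 0.0, 0.0]
ft_force: [-1.1, -3.6, 2.2]
opening: 0.227
grip_force: 30.0
```

Run:
```python
from cell import *
import numpy as np
s=state();print({k:np.round(s[k],2) for k in('t','eef_pos','ft_force','moment','opening','grip_force')})
```

```text
{'t': np.float64(3.53), 'eef_pos': array([533.38, 182.88, 154.21]), 'ft_force': array([-1.08, -3.58,  2.2 ]), 'moment': array([-0.6 ,  0.19, -0.02]), 'opening': np.float64(0.23), 'grip_force': np.float64(30.0)}
```

```bash
cat > arc.py <<'E'
import numpy as np
def seg(a,b,th0=54.5,n=8,start=None):
    p=np.linspace(a,b,n+1);th=np.radians(th0-p)
    P=np.c_[50*np.cos(th),-50*np.sin(th),2*p/360]
    D=(P-P[0])[1:];print(a,b,[list(map(float,r)) for r in (D/1000).round(4)])
E
python3 - <<'E'
from arc import seg
for a,b in((0,60),(60,120),(120,180),(180,135),(135,90),(90,150),(150,210),(210,270)):seg(a,b)
E
```

```text
0 60 [[0.0051, 0.0041, 0.0], [0.0095, 0.0089, 0.0001], [0.0134, 0.0142, 0.0001], [0.0165, 0.02, 0.0002], [0.0188, 0.0261, 0.0002], [0.0203, 0.0325, 0.0002], [0.0209, 0.039, 0.0003], [0.0207, 0.0455, 0.0003]]
60 120 [[-0.0011, 0.0065, 0.0], [-0.0029, 0.0127, 0.0001], [-0.0056, 0.0187, 0.0001], [-0.0091, 0.0242, 0.0002], [-0.0132, 0.0293, 0.0002], [-0.018, 0.0338, 0.0003], [-0.0233, 0.0376, 0.0003], [-0.029, 0.0407, 0.0003]]
120 180 [[-0.0061, 0.0023, 0.0], [-0.0125, 0.0038, 0.0001], [-0.019, 0.0045, 0.0001], [-0.0255, 0.0043, 0.0002], [-0.032, 0.0032, 0.0002], [-0.0382, 0.0013, 0.0002], [-0.0442, -0.0014, 0.0003], [-0.0498, -0.0048, 0.0003]]
180 135 [[0.0041, 0.0026, -0.0], [0.0085, 0.0049, -0.0001], [0.0131, 0.0067, -0.0001], [0.0178, 0.008, -0.0001], [0.0226, 0.0089, -0.0002], [0.0275, 0.0093, -0.0002], [0.0324, 0.0092, -0.0002], [0.0373, 0.0086, -0.0002]]
135 90 [[0.0048, -0.001, -0.0], [0.0095, -0.0026, -0.0001], [0.014, -0.0045, -0.0001], [0.0182, -0.0069, -0.0001], [0.0223, -0.0097, -0.0002], [0.026, -0.0129, -0.0002], [0.0294, -0.0164, -0.0002], [0.0325, -0.0203, -0.0002]]
90 150 [[-0.0041, 0.0051, 0.0], [-0.0089, 0.0095, 0.0001], [-0.0142, 0.0134, 0.0001], [-0.02, 0.0165, 0.0002], [-0.0261, 0.0188, 0.0002], [-0.0325, 0.0203, 0.0002], [-0.039, 0.0209, 0.0003], [-0.0455, 0.0207, 0.0003]]
150 210 [[-0.0065, -0.0011, 0.0], [-0.0127, -0.0029, 0.0001], [-0.0187, -0.0056, 0.0001], [-0.0242, -0.0091, 0.0002], [-0.0293, -0.0132, 0.0002], [-0.0338, -0.018, 0.0002], [-0.0376, -0.0233, 0.0003], [-0.0407, -0.029, 0.0003]]
210 270 [[-0.0023, -0.0061, 0.0], [-0.0038, -0.0125, 0.0001], [-0.0045, -0.019, 0.0001], [-0.0043, -0.0255, 0.0002], [-0.0032, -0.032, 0.0002], [-0.0013, -0.0382, 0.0002], [0.0014, -0.0442, 0.0003], [0.0048, -0.0498, 0.0003]]
```

Emit:
{"name": "drive_tool", "arguments": {
  "targets": [
    {"jaw": 0.1,"travel": [0.005,0.004,0],"twist": 0},
    {"jaw": 0.1,"travel": [0.0095,0.009,0],"twist": 0},
    {"jaw": 0.1,"travel": [0.0135,0.014,0],"twist": 0},
    {"jaw": 0.1,"travel": [0.0165,0.02,0],"twist": 0},
    {"jaw": 0.1,"travel": [0.019,0.026,0],"twist": 0},
    {"jaw": 0.1,"travel": [0.02,0.0325,0],"twist": 0},
    {"jaw": 0.1,"travel": [0.021,0.039,0],"twist": 0},
    {"jaw": 0.1,"travel": [0.0207,0.0455,0],"twist": 0}
  ]
}}

```text
t: 4.2
eef_pos: [554.8, 137.8, 154.0]
tcp_rot: [-3.14, -0.001, -0.001]
ft_force: [1.0, 5.7, -1.6]
opening: 0.231
grip_force: 30.0
```

Emit:
{"name": "drive_tool", "arguments": {
  "targets": [
    {"jaw": 0.1,"travel": [-0.001,0.0065,0],"twist": 0},
    {"jaw": 0.1,"travel": [-0.003,0.0127,0],"twist": 0},
    {"jaw": 0.1,"travel": [-0.0056,0.0187,0],"twist": 0},
    {"jaw": 0.1,"travel": [-0.009,0.0242,0],"twist": 0},
    {"jaw": 0.1,"travel": [-0.0132,0.0293,0],"twist": 0},
    {"jaw": 0.1,"travel": [-0.018,0.0338,0],"twist": 0},
    {"jaw": 0.1,"travel": [-0.0233,0.0376,0],"twist": 0},
    {"jaw": 0.1,"travel": [-0.029,0.0407,0.001],"twist": 0}
  ]
}}

```text
t: 4.87
eef_pos: [526.7, 96.5, 153.4]
tcp_rot: [-3.141, -0.004, -0.001]
ft_force: [4.9, 1.0, 9.3]
opening: 0.226
grip_force: 30.0
```

Run:
```python
from h import *
from cell import *
s=state();t=read_camera('top');c=read_camera('scene')
cv2.imwrite('pics/m1.png',np.hstack([cv2.resize(x,(400,400)) for x in(t['frame'][130:270,170:310],c['frame'][240:400,270:430])])[:,:,::-1])
print(np.round(s['eef_pos'],1),np.round(s['ft_force'],1))
```

```text
[526.7  96.5 153.4] [4.9 1.  9.3]
```

View pics/m1.png

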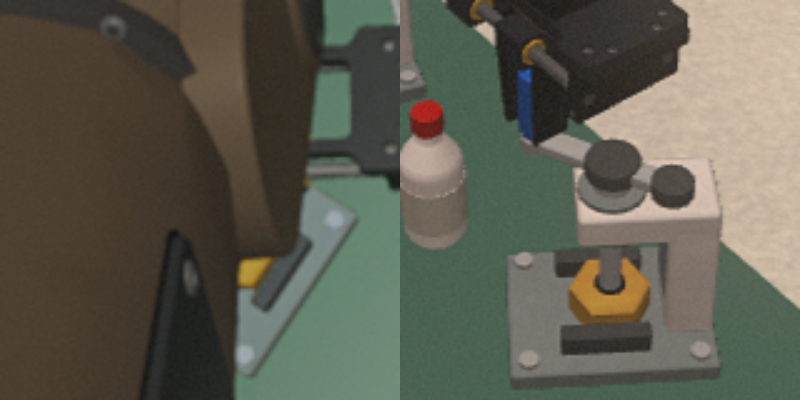

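The scene half of the picture shows the crank turned with the knob still in the fingers, and the bottle clear. Continuing.

Emit:
{"name": "drive_tool", "arguments": {
  "targets": [
    {"jaw": 0.1,"travel": [-0.006,0.002,0],"twist": 0},
    {"jaw": 0.1,"travel": [-0.0125,0.0037,0],"twist": 0},
    {"jaw": 0.1,"travel": [-0.019,0.0043,0],"twist": 0},
    {"jaw": 0.1,"travel": [-0.0255,0.004,0],"twist": 0},
    {"jaw": 0.1,"travel": [-0.032,0.003,0],"twist": 0},
    {"jaw": 0.1,"travel": [-0.0382,0.001,0],"twist": 0},
    {"jaw": 0.1,"travel": [-0.0442,-0.0014,0],"twist": 0},
    {"jaw": 0.1,"travel": [-0.0498,-0.0048,0],"twist": 0}
  ]
}}

```text
t: 5.63
eef_pos: [475.8, 101.0, 153.2]
tcp_rot: [3.141, -0.001, -0.0]
ft_force: [2.5, -5.5, 0.9]
opening: 0.227
grip_force: 30.0
```

Emit:
{"name": "drive_tool", "arguments": {
  "targets": [
    {"jaw": 0.1,"travel": [0,0,0],"twist": 0},
    {"jaw": 0.1,"travel": [0,0,0],"twist": 0}
  ]
}}

```text
t: 5.8
eef_pos: [475.1, 101.6, 153.1]
tcp_rot: [3.141, 0.001, 0.0]
ft_force: [-3.8, -2.6, 6.1]
opening: 0.225
grip_force: 30.0
```

Run:
```python
from cell import *
import numpy as np
s=state();e=s['eef_pos'];print(np.round(e,1),np.round(s['ft_force'],1),np.round(s['moment'],2),s['opening'])
for c in((504.4,142.2),(502.5,141.5)):
  print(np.hypot(e[0]-c[0],e[1]-c[1]),np.degrees(np.arctan2(e[1]-c[1],e[0]-c[0])))
```

```text
[475.1 101.6 153.1] [-3.8 -2.6  6.1] [-0.39  0.68  0.  ] 0.22481926989810153
50.05117984315651 -125.82974994747534
48.384641239548316 -124.49070883517302
```

Emit:
{"name": "drive_tool", "arguments": {
  "targets": [
    {"jaw": 0.1,"travel": [0.0041,0.0026,0],"twist": 0},
    {"jaw": 0.1,"travel": [0.0085,0.0049,0],"twist": 0},
    {"jaw": 0.1,"travel": [0.0131,0.0067,0],"twist": 0},
    {"jaw": 0.1,"travel": [0.0178,0.008,0],"twist": 0},
    {"jaw": 0.1,"travel": [0.0226,0.0089,0],"twist": 0},
    {"jaw": 0.1,"travel": [0.0275,0.0093,0],"twist": 0},
    {"jaw": 0.1,"travel": [0.0324,0.0092,0],"twist": 0},
    {"jaw": 0.1,"travel": [0.0373,0.0086,-0.0003],"twist": 0}
  ]
}}

```text
t: 6.47
eef_pos: [512.7, 92.4, 153.4]
tcp_rot: [3.141, 0.001, -0.0]
ft_force: [-4.0, -7.0, 3.5]
opening: 0.23
grip_force: 30.0
```

Emit:
{"name": "drive_tool", "arguments": {
  "targets": [
    {"jaw": 0.1,"travel": [0.0048,-0.001,0],"twist": 0},
    {"jaw": 0.1,"travel": [0.0095,-0.0026,0],"twist": 0},
    {"jaw": 0.1,"travel": [0.014,-0.0045,0],"twist": 0},
    {"jaw": 0.1,"travel": [0.0182,-0.0069,0],"twist": 0},
    {"jaw": 0.1,"travel": [0.0223,-0.0097,0],"twist": 0},
    {"jaw": 0.1,"travel": [0.026,-0.0129,0],"twist": 0},
    {"jaw": 0.1,"travel": [0.0294,-0.0164,0],"twist": 0},
    {"jaw": 0.1,"travel": [0.0325,-0.0203,-0.0002],"twist": 0}
  ]
}}

```text
t: 7.13
eef_pos: [545.8, 112.9, 153.7]
tcp_rot: [3.141, -0.0, -0.0]
ft_force: [-0.4, -4.5, 3.3]
opening: 0.226
grip_force: 30.0
```

Emit:
{"name": "drive_tool", "arguments": {
  "targets": [
    {"jaw": 0.1,"travel": [0,0,0],"twist": 0},
    {"jaw": 0.1,"travel": [0,0,0],"twist": 0}
  ]
}}

```text
t: 7.3
eef_pos: [546.1, 113.4, 153.7]
tcp_rot: [-3.141, -0.002, -0.0]
ft_force: [3.7, -0.9, 3.1]
opening: 0.227
grip_force: 30.0
```

Emit:
{"name": "drive_tool", "arguments": {
  "targets": [
    {"jaw": 0.1,"travel": [-0.0041,0.0051,0],"twist": 0},
    {"jaw": 0.1,"travel": [-0.0089,0.0095,0],"twist": 0},
    {"jaw": 0.1,"travel": [-0.0142,0.0134,0],"twist": 0},
    {"jaw": 0.1,"travel": [-0.02,0.0165,0],"twist": 0},
    {"jaw": 0.1,"travel": [-0.0261,0.0188,0],"twist": 0},
    {"jaw": 0.1,"travel": [-0.0325,0.0203,0],"twist": 0},
    {"jaw": 0.1,"travel": [-0.039,0.0209,0],"twist": 0},
    {"jaw": 0.1,"travel": [-0.0455,0.0207,0.0003],"twist": 0}
  ]
}}

```text
t: 7.97
eef_pos: [500.3, 92.0, 153.4]
tcp_rot: [3.141, -0.002, -0.0]
ft_force: [3.8, -5.7, 3.6]
opening: 0.227
grip_force: 30.0
```

Emit:
{"name": "drive_tool", "arguments": {
  "targets": [
    {"jaw": 0.1,"travel": [-0.0065,-0.0011,0],"twist": 0},
    {"jaw": 0.1,"travel": [-0.0127,-0.0029,0],"twist": 0},
    {"jaw": 0.1,"travel": [-0.0187,-0.0056,0],"twist": 0},
    {"jaw": 0.1,"travel": [-0.0242,-0.0091,0],"twist": 0},
    {"jaw": 0.1,"travel": [-0.0293,-0.0132,0],"twist": 0},
    {"jaw": 0.1,"travel": [-0.0338,-0.018,0],"twist": 0},
    {"jaw": 0.1,"travel": [-0.0376,-0.0233,0],"twist": 0},
    {"jaw": 0.1,"travel": [-0.0407,-0.029,0.0003],"twist": 0}
  ]
}}

```text
t: 8.63
eef_pos: [459.0, 121.6, 153.0]
tcp_rot: [3.141, -0.001, -0.0]
ft_force: [2.8, -3.5, 4.2]
opening: 0.226
grip_force: 30.0
```

Emit:
{"name": "drive_tool", "arguments": {
  "targets": [
    {"jaw": 0.1,"travel": [-0.0023,-0.0061,0],"twist": 0},
    {"jaw": 0.1,"travel": [-0.0038,-0.0125,0],"twist": 0},
    {"jaw": 0.1,"travel": [-0.0045,-0.019,0],"twist": 0},
    {"jaw": 0.1,"travel": [-0.0043,-0.0255,0],"twist": 0},
    {"jaw": 0.1,"travel": [-0.0032,-0.032,0],"twist": 0},
    {"jaw": 0.1,"travel": [-0.0013,-0.0382,0],"twist": 0},
    {"jaw": 0.1,"travel": [0.0014,-0.0442,0],"twist": 0},
    {"jaw": 0.1,"travel": [0.0048,-0.0498,0.0003],"twist": 0}
  ]
}}

```text
t: 9.3
eef_pos: [464.2, 171.3, 152.6]
tcp_rot: [3.141, -0.001, 0.0]
ft_force: [3.6, -9.7, 3.9]
opening: 0.227
grip_force: 30.0
```

Emit:
{"name": "drive_tool", "arguments": {
  "targets": [
    {"jaw": 0.1,"travel": [0,0,0],"twist": 0},
    {"jaw": 0.1,"travel": [0,0,0],"twist": 0}
  ]
}}

```text
t: 9.47
eef_pos: [464.8, 171.8, 152.7]
tcp_rot: [-3.141, -0.002, -0.0]
ft_force: [6.2, -1.9, 0.1]
opening: 0.227
grip_force: 30.0
```

On target (about 270°). Release and rise.

Emit:
{"name": "drive_tool", "arguments": {
  "targets": [
    {"jaw": 0.3,"travel": [0,0,0],"twist": 0},
    {"jaw": 0.6,"travel": [0,0,0],"twist": 0},
    {"jaw": 0.6,"travel": [0,0,0],"twist": 0},
    {"jaw": 0.6,"travel": [0,0,0],"twist": 0},
    {"jaw": 0.6,"travel": [0,0,0],"twist": 0},
    {"jaw": 0.6,"travel": [0,0,-0.02],"twist": 0},
    {"jaw": 0.6,"travel": [0,0,-0.05],"twist": 0},
    {"jaw": 0.6,"travel": [0,0,-0.08],"twist": 0}
  ]
}}

```text
t: 10.13
eef_pos: [463.2, 171.5, 233.1]
tcp_rot: [3.141, 0.002, -0.0]
ft_force: [1.1, -0.7, -0.1]
opening: 0.601
grip_force: 0.0
```

Emit:
{"name": "drive_tool", "arguments": {
  "targets": [
    {"jaw": 0.8,"travel": [0,0,-0.04],"twist": 0},
    {"jaw": 0.8,"travel": [-0.01,0.03,-0.08],"twist": 0},
    {"jaw": 0.8,"travel": [-0.01,0.06,-0.1],"twist": 0},
    {"jaw": 0.8,"travel": [-0.01,0.09,-0.1],"twist": 0},
    {"jaw": 0.8,"travel": [-0.01,0.09,-0.1],"twist": 0},
    {"jaw": 0.8,"travel": [-0.01,0.09,-0.1],"twist": 0}
  ]
}}

```text
t: 10.63
eef_pos: [453.6, 80.6, 333.0]
tcp_rot: [-3.141, -0.001, -0.003]
ft_force: [0.7, 0.3, 0.3]
opening: 0.797
grip_force: 0.0
```

Run:
```python
from h import *
from cell import *
w=read_camera('wrist');c=read_camera('scene')
cv2.imwrite('pics/m2.png',np.hstack([cv2.resize(w['frame'],(400,300)),cv2.resize(c['frame'][200:400,200:466],(400,300))])[:,:,::-1])
print(np.round(state()['eef_pos'],1),np.round(state()['ft_force'],1),[(b[0],b[1][:5],onz(w,b[0],190)) for b in blobs(w)])
```

```text
[453.5  82.  332.3] [-0.2  1.  -0.4] [(array([212.7, 212.2]), array([196, 197,  35,  32, 747], dtype=int32), array([466.8, 168.1, 190. ]))]
```

View pics/m2.png

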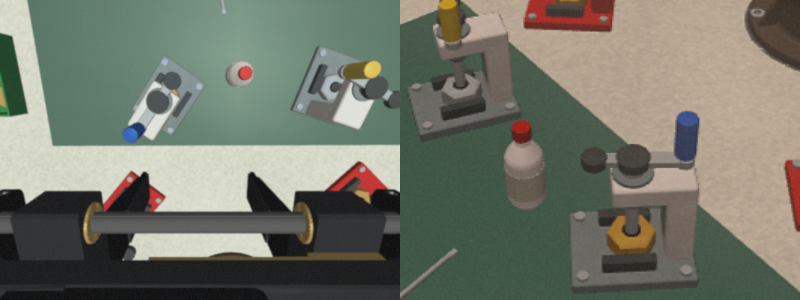

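The picture shows the blue knob upright and free at wrist (213,212), three quarters of a turn on from the start. The yellow stand and the bottle are undisturbed.

```bash
python3 -c "from cell import job_done;print(job_done())"
```

```text
the job is handed in; nothing more can be done
None
```

I handed the job in: the blue-knob crank went half a turn forward, a quarter back and half forward again (each within about 2°, judged from the tool position). The knob is released, and the yellow-knob stand was not touched.

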